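# Set the swing length gauge to 100 and hold it

### The arm

A 6-joint arm with a two-finger parallel gripper is mounted at the origin on a cart in front of the work surface, level with it; the furniture and walls round the work are solid. World frame = base frame: x ahead of the robot, y to its left, z up, the work surface at z = 0. Lengths are in m, angles in rad, forces in N, time in s.
With the tool pointing down it reaches from about 0.375 to 0.9 m from the base axis. Payload 3.1 kg.
Tool frame: the origin (TCP) lies on the centre line of the jaws, within the pads' length; the fingertips stand robot.nose_length ahead of it and the grasp point (between the pads) lies 6 mm ahead of it (robot.nose_length is the distance from the TCP to the fingertips, in m); z points along the fingers, y is the line along which they close (so a half turn about z gives the same grasp; the last joint's range is limited). The gripper opens to 87 mm and grips with 3 to 60 N. Pads are 19 mm wide; open, the fingers measure 117 mm over their backs; the gripper's body (75 mm by 190 mm) begins 51 mm behind the grasp point.
Start: joints at [0.995, 0.527, 1.433, -0, 1.181, -0.178], TCP at [0.242, 0.576, 0.248] pointing down, gripper open.
Joint ranges: [-3.08, 3.08], [-0.75, 2.2], [0.22, 2.44], [-1.43, 4.57], [0, 2.65], [-2.85, 2.85]. Speed limits (rad/s): [2.79, 2.79, 3.14, 3.14, 3.14, 3.14].

### API

Orientations are given as a unit quaternion [x, y, z, w].
In Python, from rig import robot gives the robot as it stands.
- The arm moves only by the shell command python3 -m crank 'ROWS' [FORCE]. ROWS is JSON, one flat list of numbers, 7 for each row, row after row: the shift along the tool's x, y, z in mm, then the turn, a rotation vector about the tool's x, y, z in degrees, then the closure in counts, from 0 (fully open) to 255 (shut). In form: [x, y, z, ax, ay, az, fingers, x, y, z, ax, ay, az, fingers, ...]. A call has exactly 5 rows; each row is the pose to reach, as a shift and turn from the pose commanded when the call began, along the tool's axes at that moment; what a row does not reach only later rows make up. A row lasts 1/12 s, in which the tool goes at most 41.7 mm and 7.16 degrees, less where a joint would pass 70% of its speed; a pose out of reach is approached as far as the arm can. A call with a gripper value outside its range is refused whole. The fingers move at their own pace and stop on an object; FORCE is the grip in N (left out, the last holds). Time passes only in rows, so rows that repeat a pose let the fingers close, or fill a call up. It gives the time, the measured TCP pose, the force, the opening and the grip force at its end, in the units of the state.
- robot.get_obs(): the state, without advancing time (a new reading comes with each control period).
- robot.camera(name): name is "scene" or "top"; returns a dict with "pixels" (400x640x3 uint8, red, green, blue), "intrinsics" (3x3 intrinsics, pixels), "extrinsics" (4x4, takes a point from camera to world coordinates). Camera axes: x right, y down, z forward; pixel columns grow to the right and rows downward; lengths in m; the calibration is good to about 2 mm. A picture is of the moment at which its call begins. There is no depth.
- robot.hand_in(): hands the job in; it is judged then, once.
The state is a dict: "time": time; "q": joint angles; "joint_velocities": joint speeds; "joint_torque": joint torques, N m; "position": TCP position; "tool_rot": TCP orientation; "ft_force": force on the tool from outside, world axes, zero at the start; "moment": the same for the moment, N m; "grip_width": finger opening in m; "grip_force": force on a finger pad.
Only numpy, scipy, OpenCV 4.12 (cv2) and the standard library are available. Lean on these libraries where they do the work, as an engineer would, in place of code of your own. Each camera call takes 0.05 s, during which the arm holds its last target. There are 200 camera calls.

### The job

Swing the boom of the length gauge round until it rests on its stop pin, with its sliding arm still in. Then press in the spring lock button on the side of the arm's head, draw the arm out until the head's pointers stand on the 100 mm mark of the rule (the second long mark after the zero mark), and finish while holding: keep the head gripped with the button pressed in and the arm steady on the mark. Do not drag the arm while it is locked, and leave the other things on the table alone.

Things in the scene. Friction and masses are not known exactly. Their poses are not given: they have to be found in the camera images.
- stand: Bolted-down stand of the length gauge: grey plate 130 x 130 x 12 mm with a round post. Origin: centre of the plate's underside, under the vertical pivot of the boom; z up. On its stop the boom points along the stand's own -y. A steel stop pin, 12 mm thick, 97 mm high, stands on the plate on the +x side of the boom, 50 mm from the pivot.
- boom (a joint): Swing of the boom about the vertical pivot, rad. 0 = on the stop pin, pointing along the stand's -y; grows as the boom swings clockwise seen from above, towards the stand's -x (at angle a it points along (-sin a, -cos a) in the stand's frame). Range 0 to 0.95. Stays where it is left; about 0.3 Nm turns it.
- slide_arm (a joint): Extension of the inner steel arm out of the tube, m: 0 = fully in, 0.100 = pointers on the 100 mm mark, range 0 to 0.14 with no stop at the mark. Button out: a pawl between rack pins (9 mm pitch) locks it with 1 to 2 mm of play; it skips only when forced with about 35 N. Button pressed: slides with 1.5 N friction and stays where left.
- lock_button (a joint): Travel of the spring lock button, m: 0 = out (locked), 0.005 = fully in. The arm is free from about 3 mm of travel. 6 N to start, 9 N fully in; springs back when let go.
- tube_grip (a point): Point inside the boom, a square aluminium tube 30 mm wide, 76 to 110 mm above the table, from 90 mm behind the pivot to its mouth 140 mm before it (34 mm collar on the last 15 mm). The point is 105 mm from the pivot, 98 mm above the table; grip the tube across here to swing it. Axes as the boom: -y outward along it, -x the button side.
- head_grip (a point): Middle of the arm's head, 110 mm above the table, level with the button's axis. The head is a grey block, 28 mm wide across the boom, 34 mm along it, from 70 to 128 mm above the table; its middle and its two side pointers lie 165 mm + extension from the pivot. Axes as the boom.
- button_face (a point): Centre of the outer face of the lock button: dark, round, 18 mm wide, on the head's side away from the stop pin (boom's -x), standing 9 mm out of the head, its face 23 mm from the boom's middle plane. Gripping the head across the boom, one finger on the button, the other on the far side, presses it (37 mm across, 32 mm pressed).
- mark_100 (a point): Middle of the 100 mm mark on the top face of the rule, 265 mm from the pivot. The aluminium rule, 56 mm wide, top 66 mm above the table, is fixed under the boom and swings with it, from 85 to 320 mm from the pivot; marks each 10 mm, long ones each 50 mm, zero mark 165 mm from the pivot. Axes as the boom.
- spool: Loose spool of solder, about 67 x 81 x 41 mm, a bystander. Origin: centre of its underside.
- nail_brush: Loose wooden nail brush with white bristles, 40 x 105 x 30 mm, a bystander. Origin: centre of its underside.
- block: Loose small beech block, 24 x 36 x 17 mm, a bystander. Origin: centre of its underside.

How it is judged:
By the outcome, as a careful person would: the job done as asked, in the order asked, and still so for the second after the job is handed in, while the arm keeps its last pose, push and grip.
It also fails if it takes over 35 s, if anything falls off the work surface, if the arm or the gripper's body presses on something with over 40 N, if the wrist force passes 120 N, or if a joint passes its speed limit or range.

## Working session

There is one attempt and no reset: what is moved stays moved. The work goes in short steps, Python scripts to look and compute and a shell command to move; the robot and the scene stay as the last step left them, time stands still between calls to the robot, and variables do not carry over. Pictures are saved under pics/ and viewed, at most 10 in all, crops included, and the job is handed in when it is done.

```bash
mkdir -p pics; ls
python3 - <<'E'
from rig import robot
import cv2,numpy as np
for n in("scene","top"):
    c=robot.camera(n);cv2.imwrite(f"pics/{n}0.png",cv2.cvtColor(np.array(c["pixels"]),cv2.COLOR_RGB2BGR))
    print(n,np.array(c["intrinsics"]).round(2).tolist(),np.array(c["extrinsics"]).round(4).tolist())
o=robot.get_obs();print(o,robot.nose_length)
E
```

```text
pics
scene [[430.77, 0.0, 323.45], [0.0, 430.77, 198.17], [0.0, 0.0, 1.0]] [[-0.8653, -0.3898, 0.3151, 0.2654], [-0.5011, 0.6565, -0.5639, 0.807], [0.0129, -0.6458, -0.7634, 0.8834], [0.0, 0.0, 0.0, 1.0]]
top [[391.97, 0.0, 317.32], [0.0, 391.97, 198.32], [0.0, 0.0, 1.0]] [[-0.0789, -0.9707, 0.2272, 0.3443], [-0.9969, 0.0776, -0.0145, 0.2122], [-0.0035, -0.2276, -0.9737, 1.2044], [0.0, 0.0, 0.0, 1.0]]
{'time': 0.1, 'q': array([ 9.94510068e-01,  5.28396123e-01,  1.43376308e+00,  9.74999863e-06,
        1.18137021e+00, -1.78501290e-01]), 'joint_velocities': array([-0.00049435, -0.00211308, -0.00314752,  0.00066878,  0.00118236,
        0.00175953]), 'joint_torque': array([ 1.12860901e-04, -4.40984631e+01, -1.77150249e+01,  6.35220297e-02,
        5.34341822e-02, -5.01398586e-05]), 'position': array([0.24175113, 0.57570384, 0.24665887]), 'tool_rot': array([ 1.97585496e-01,  9.80285180e-01, -8.98571747e-04, -3.61037787e-04]), 'ft_force': array([ 0.26126457,  0.17725585, -0.4990649 ]), 'moment': array([ 0.02423282, -0.00658455, -0.04349817]), 'grip_force': 0.0, 'grip_width': 0.08693151170807414} 0.025
```

View pics/scene0.png

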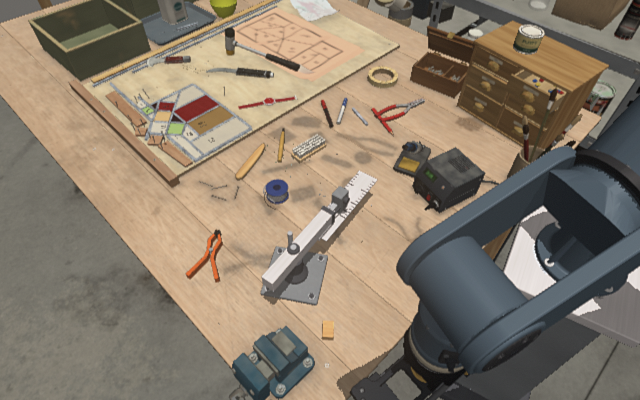

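View pics/top0.png

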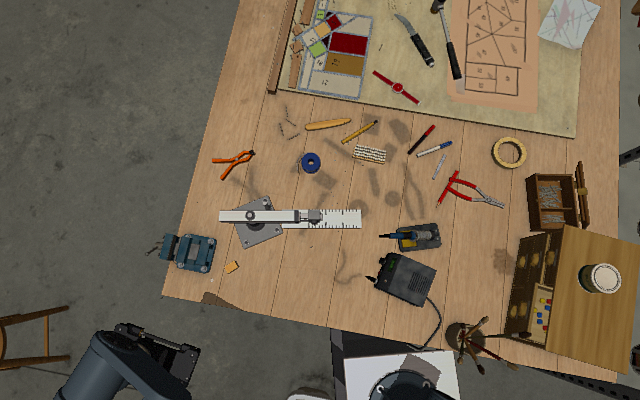

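The scene view shows the gauge with its pivot at about (292,245) and the head at (340,200). In the top view the boom runs right from (220,216) to (360,218), with the head at about (315,216), the plate near (258,222), the spool at (311,162), the brush at (369,154) and the block at (232,267). I'll enlarge the gauge.

Run:
```python
import cv2
a=cv2.imread("pics/top0.png")[180:260,210:370];cv2.imwrite("pics/t1.png",cv2.resize(a,None,fx=5,fy=5,interpolation=cv2.INTER_CUBIC))
a=cv2.imread("pics/scene0.png")[165:310,250:390];cv2.imwrite("pics/s1.png",cv2.resize(a,None,fx=4,fy=4,interpolation=cv2.INTER_CUBIC))
```

```text
(no output)
```

View pics/t1.png

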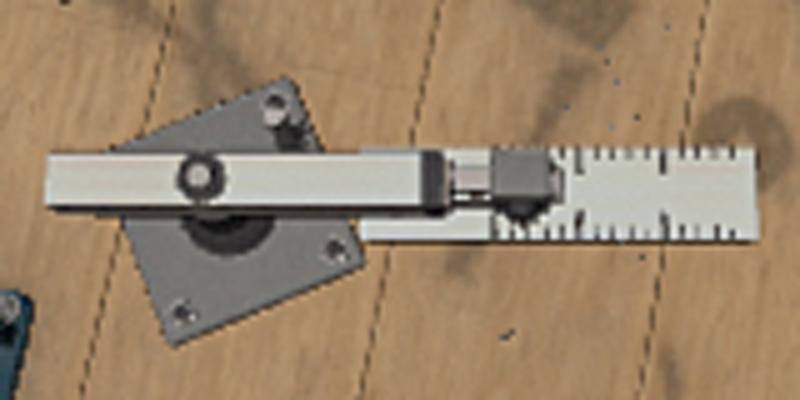

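View pics/s1.png

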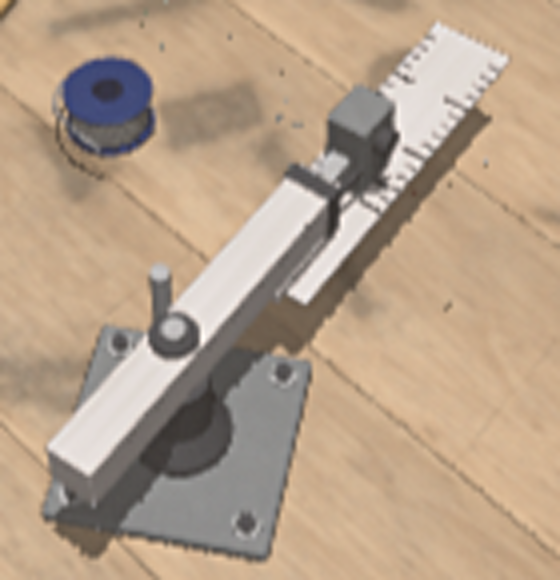

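Top crop: the tube's top face runs from (46,180) to (445,182). The plate corners are at (290,78), (365,265) and (172,345), the head top is at about (522,175), and the button is on the near side at (522,210). In both crops the pin is on the far side (crop s1 at 160,290), so the boom must swing towards world +x.

```bash
cat > h.py <<'E'
from rig import robot
import cv2,numpy as np
def shot(n,f=None,crop=None,k=1):
    c=robot.camera(n);im=cv2.cvtColor(np.array(c["pixels"]),cv2.COLOR_RGB2BGR)
    if crop: x0,y0,x1,y1=crop; im=cv2.resize(im[y0:y1,x0:x1],None,fx=k,fy=k,interpolation=cv2.INTER_CUBIC)
    if f: cv2.imwrite("pics/"+f,im)
    return c
def ray(c,u,v,z):
    K=np.array(c["intrinsics"]);T=np.array(c["extrinsics"])
    d=T[:3,:3]@np.linalg.solve(K,[u,v,1]);o=T[:3,3];return o+d*(z-o[2])/d[2]
def proj(c,p):
    K=np.array(c["intrinsics"]);T=np.array(c["extrinsics"])
    q=K@(T[:3,:3].T@(np.array(p)-T[:3,3]));return q[:2]/q[2]
E
python3 - <<'E'
from h import *
c=robot.camera("top");s=robot.camera("scene")
g=lambda x,y,z:ray(c,210+(x-2)/5,180+(y-2)/5,z)
h=lambda x,y,z:ray(s,250+(x-1.5)/4,165+(y-1.5)/4,z)
r=g(46,180,.11);m=g(445,182,.11);print("tube",r,m,np.linalg.norm(r-m))
u=(m-r)/np.linalg.norm(m-r);print("pivot tube",r+.09*u,np.degrees(np.arctan2(u[1],u[0])))
P=[g(*q,.012) for q in((290,78),(365,265),(172,345))];print("plate",P,(P[0]+P[2])/2,[np.linalg.norm(P[1]-P[i]) for i in(0,2)])
e=P[2]-P[1];print("angle of P1-P2",np.degrees(np.arctan2(-e[1],-e[0])), "P0-P1",np.degrees(np.arctan2(*(P[0]-P[1])[1::-1])))
print("head top",g(522,173,.128), "rule end",g(758,194,.066))
P=[h(*q,.012) for q in((105,325),(312,365),(268,555),(42,510))];print("scene plate",P,sum(P)/4)
for a,b in((0,1),(3,2)):
    d=P[b]-P[a];print(np.degrees(np.arctan2(d[1],d[0])))
r=(h(50,450,.11)+h(97,478,.11))/2;print("s tube rear",r,"rule end",(h(438,22,.066)+h(508,60,.066))/2)
E
```

```text
tube [0.57170261 0.47879178 0.11      ] [0.55252342 0.25287147 0.11      ] 0.22673294255614423
pivot tube [0.56408957 0.38911435 0.11      ] -94.85240977666163
plate [array([0.64492692, 0.34879139, 0.012     ]), array([0.52351914, 0.3088799 , 0.012     ]), array([0.48402275, 0.42857205, 0.012     ])] [0.56447483 0.38868172 0.012     ] [np.float64(0.12779974982146863), np.float64(0.12604037006931543)]
angle of P1-P2 -71.7379804233775 P0-P1 18.1977197384272
head top [0.55077633 0.20896008 0.128     ] rule end [0.53905819 0.07112338 0.066     ]
scene plate [array([0.64829949, 0.35295343, 0.012     ]), array([0.52636807, 0.31403899, 0.012     ]), array([0.48634922, 0.43288881, 0.012     ]), array([0.60897839, 0.47333451, 0.012     ])] [0.56749879 0.39330393 0.012     ]
-162.29950845686218
-161.7463471191042
s tube rear [0.57170435 0.48181275 0.11      ] rule end [0.54324549 0.07516357 0.066     ]
```

```bash
cat >> h.py <<'E'
from scipy.spatial.transform import Rotation as R
def go(x,y,z,yaw):
    "tool shift (mm) and turn (deg) from now to TCP x,y,z, tool down, tool-y at yaw deg in world"
    o=robot.get_obs();R0=R.from_quat(o["tool_rot"]);a=np.radians(yaw)
    yv=np.array([np.cos(a),np.sin(a),0]);zv=np.array([0,0,-1.]);xv=np.cross(yv,zv)
    R1=R.from_matrix(np.c_[xv,yv,zv])
    print("shift",(R0.inv().apply(np.array([x,y,z])-o["position"])*1e3).round(1),"turn",np.degrees((R0.inv()*R1).as_rotvec()).round(1))
def st():
    o=robot.get_obs();r=R.from_quat(o["tool_rot"]).as_matrix()
    print("t",round(o["time"],2),"p",o["position"].round(4),"yaw",np.degrees(np.arctan2(r[1,1],r[0,1])).round(1),"tilt",r[:,2].round(3),"F",o["ft_force"].round(1),"w",round(o["grip_width"],4),"gf",round(o["grip_force"],1))
E
python3 -c "
from h import *
go(.557,.286,.19,-4.7)"
python3 -m crank '[-200,-73,28,0,0,36,0,-200,-73,28,0,0,36,0,-200,-73,28,0,0,36,0,-200,-73,28,0,0,36,0,-200,-73,28,0,0,36,0]' 20
python3 -c "
from h import *
st();go(.557,.286,.19,-4.7)"
```

```text
shift [-402.8 -145.1   57. ] turn [-0.1  0.  71.9]
time: 0.62
position: [0.3944, 0.4344, 0.2201]
tool_rot: [0.492, 0.871, -0.0, -0.0]
ft_force: [0.0, 0.2, 0.1]
grip_width: 0.087
grip_force: 0.0
t 0.62 p [0.3944 0.4344 0.2201] yaw 31.1 tilt [-0. -0. -1.] F [0.  0.2 0.1] w 0.087 gf 0.0
shift [-211.    62.6   30.1] turn [-0.   0.  35.8]
```

```bash
python3 -m crank '[-211,63,30,0,0,36,0,-211,63,30,0,0,36,0,-211,63,30,0,0,36,0,-211,63,30,0,0,36,0,-211,63,30,0,0,36,0]' >/dev/null
python3 -c "
from h import *
st();go(.557,.286,.19,-4.7)"
```

```text
t 1.03 p [0.5482 0.296  0.1919] yaw -4.8 tilt [-0.  0. -1.] F [-0.  -0.1 -0.4] w 0.087 gf 0.0
shift [-9.2  9.7  1.9] turn [-0.   0.  -0.1]
```

```bash
python3 -m crank '[-9,10,2,0,0,0,0,-9,10,30,0,0,0,0,-9,10,60,0,0,0,0,-9,10,86,0,0,0,0,-9,10,86,0,0,0,0]' >/dev/null
python3 -c "
from h import *
st();shot('scene','s2.png',(200,120,420,320),3)"
```

```text
t 1.45 p [0.5522 0.2865 0.1009] yaw -4.4 tilt [-0.011 -0.003 -1.   ] F [-0.9  0.3 -0.3] w 0.0872 gf 0.0
```

View pics/s2.png

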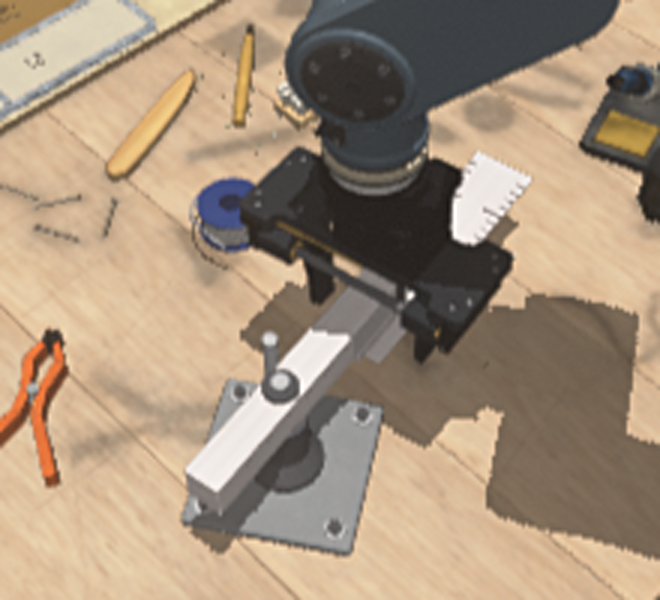

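The fingers straddle the tube at (360,300) in the crop, with clear space around them. Closing.

```bash
python3 -m crank '[0,0,0,0,0,0,120,0,0,0,0,0,0,255,0,0,0,0,0,0,255,0,0,0,0,0,0,255,0,0,0,0,0,0,255]' 15
python3 -m crank '[0,0,0,0,0,0,255,0,0,0,0,0,0,255,0,0,0,0,0,0,255,0,0,0,0,0,0,255,0,0,0,0,0,0,255]' 15 >/dev/null
python3 -c "
from h import *
st();go(.599,.291,.103,18.2)
piv=np.array([.566,.391]);r0=.105
for b in(-94,-90,-85,-80,-75,-72,-70):
    print(b,end=' ');p=piv+r0*np.array([np.cos(np.radians(b)),np.sin(np.radians(b))]);go(*p,.103,b+90)"
```

```text
time: 1.92
position: [0.5569, 0.2883, 0.1077]
tool_rot: [0.734, 0.679, 0.001, 0.001]
ft_force: [-0.1, -0.3, 0.1]
grip_width: 0.0616
grip_force: 0.0
t 2.33 p [0.5576 0.2877 0.1064] yaw -4.4 tilt [ 0.003 -0.    -1.   ] F [ 3.3 -1.5 -0.3] w 0.03 gf 15.0
shift [ 6.5 41.   3.5] turn [  0.2   0.  -22.6]
-94 shift [-1.4  1.2  3.4] turn [ 0.2 -0.  -0.4]
-90 shift [-1.1  8.5  3.4] turn [ 0.2 -0.  -4.4]
-85 shift [ 0.  17.6  3.4] turn [ 0.2  0.  -9.4]
-80 shift [ 1.9 26.6  3.4] turn [  0.2   0.  -14.4]
-75 shift [ 4.6 35.3  3.5] turn [  0.2   0.  -19.4]
-72 shift [ 6.6 40.5  3.5] turn [  0.2   0.  -22.4]
-70 shift [ 8.  43.8  3.5] turn [  0.2   0.  -24.4]
```

```bash
python3 -m crank '[0.2,7,0,0,0,-4,255,1.3,16,0,0,0,-9,255,2.5,22,0,0,0,-12,255,4,29,0,0,0,-16,255,5,33,0,0,0,-18,255]' 12 >/dev/null
python3 -c "
from h import *
st()"
python3 -m crank '[0,1,0,0,0,-0.5,255,0.2,2,0,0,0,-1,255,0.3,3,0,0,0,-1.5,255,0.4,4,0,0,0,-2,255,0.4,4,0,0,0,-2,255]' 12 >/dev/null
python3 -c "
from h import *
st()
for b in(-76,-74,-73,-72,-71,-70):
    p=[.566,.391]+.1035*np.array([np.cos(np.radians(b)),np.sin(np.radians(b))]);print(b,p)"
```

```text
t 2.75 p [0.5893 0.2897 0.1063] yaw 13.7 tilt [-0.002 -0.001 -1.   ] F [-3.5 -2.9  4.1] w 0.0305 gf 11.8
t 3.17 p [0.5929 0.2906 0.1063] yaw 15.6 tilt [-0.001 -0.002 -1.   ] F [-0.4 -5.3  3. ] w 0.0304 gf 11.8
-76 [0.59103892 0.29057439]
-74 [0.59452847 0.29150941]
-73 [0.59626047 0.29202246]
-72 [0.59798326 0.29256565]
-71 [0.5996963  0.29313883]
-70 [0.60139908 0.29374181]
```

```bash
python3 -m crank '[0.2,1,0,0,0,-0.5,255,0.3,2,0,0,0,-1,255,0.5,3,0,0,0,-1.5,255,0.6,3.6,0,0,0,-2,255,0.6,3.6,0,0,0,-2,255]' 12 >/dev/null
python3 -c "
from h import *
st()"
python3 -m crank '[0.2,1,0,0,0,-0.5,255,0.2,2,0,0,0,-0.5,255,0.3,3,0,0,0,-0.5,255,0.3,3,0,0,0,-0.5,255,0.3,3,0,0,0,-0.5,255]' 12 >/dev/null
python3 -c "
from h import *
st()"
```

```text
t 3.58 p [0.5965 0.2917 0.1063] yaw 17.6 tilt [-0.001 -0.003 -1.   ] F [-0.6 -6.7  2.6] w 0.0304 gf 11.8
t 4.0 p [0.5992 0.2927 0.1063] yaw 18.1 tilt [-0.001 -0.003 -1.   ] F [-0.8 -6.   3.7] w 0.0303 gf 11.9
```

```bash
python3 -m crank '[0.1,1,0,0,0,-0.3,255,0.2,2,0,0,0,-0.5,255,0.2,2,0,0,0,-0.5,255,0.2,2,0,0,0,-0.5,255,0.2,2,0,0,0,-0.5,255]' 12 >/dev/null
python3 -c "
from h import *
st()"
python3 -m crank '[0.1,1,0,0,0,-0.2,255,0.2,2,0,0,0,-0.5,255,0.2,2,0,0,0,-0.5,255,0.2,2,0,0,0,-0.5,255,0.2,2,0,0,0,-0.5,255]' 12 >/dev/null
python3 -c "
from h import *
st()"
```

```text
t 4.42 p [0.6009 0.2934 0.1063] yaw 18.6 tilt [-0.001 -0.003 -1.   ] F [-0.1 -6.   2.6] w 0.0299 gf 12.0
t 4.83 p [0.6011 0.2936 0.1062] yaw 19.1 tilt [-0.005 -0.005 -1.   ] F [-4.4 -8.2  6.3] w 0.0298 gf 12.0
```

```bash
python3 -m crank '[0,1,0,0,0,0,255,0,2,0,0,0,0,255,0,3,0,0,0,0,255,0,3,0,0,0,0,255,0,3,0,0,0,0,255]' 12 >/dev/null
python3 -c "
from h import *
st();c=robot.camera('top')
shot('top','t2.png',(200,150,360,270),5)"
```

```text
t 5.25 p [0.6012 0.2937 0.106 ] yaw 19.1 tilt [-0.011 -0.007 -1.   ] F [ -9.7 -10.3   9.9] w 0.0298 gf 11.9
```

View pics/t2.png

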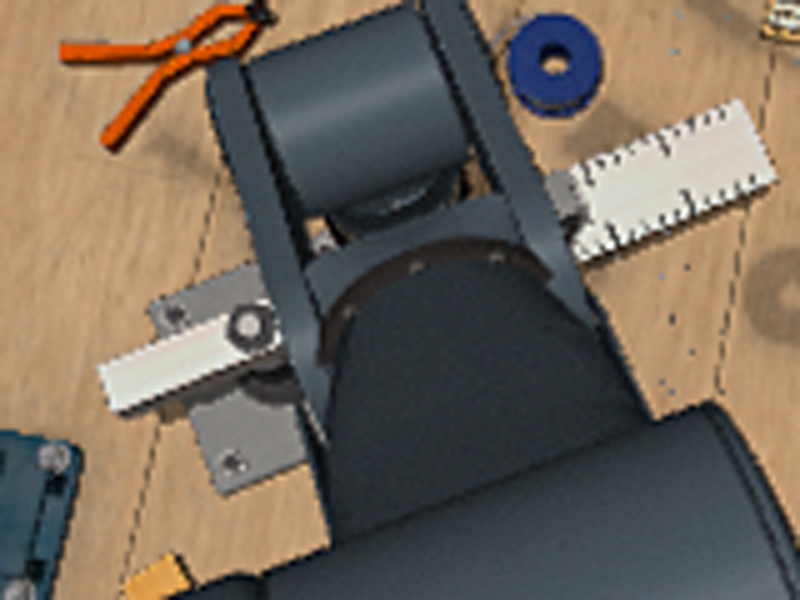

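The boom follows along image direction (110,392)→(758,139), parallel to the plate edge. Pushing 3 mm further moved it only 0.1 mm, so it is on the pin. I'll relax, open and raise a little.

```bash
python3 -m crank '[0,-2,0,0,0,0,255,0,-3,0,0,0,0,255,0,-3,0,0,0,0,0,0,-3,0,0,0,0,0,0,-3,0,0,0,0,0]' 12 >/dev/null
python3 -c "
from h import *
st()"
python3 -m crank '[0,-3,0,0,0,0,0,0,-3,-20,0,0,0,0,0,-3,-50,0,0,0,0,0,-3,-80,0,0,0,0,0,-3,-80,0,0,0,0]' 12 >/dev/null
python3 -c "
from h import *
st();c=robot.camera('top')
g=lambda x,y,z:ray(c,200+(x-2)/5,150+(y-2)/5,z)
e=g(758,139,.066);r=g(110,392,.11);print(e,r,np.hypot(*(e-r)[:2]))
d=(e-r)[:2];print(np.degrees(np.arctan2(d[1],d[0])));u=d/np.hypot(*d)
T=np.array([.6012,.2937]);print('pivot',r[:2]+.09*u,e[:2]-.32*u, 'perp dist of tube pt',(T-r[:2])@[-u[1],u[0]])
E=c=None
shot('top','t3.png',(220,140,380,250),5)"
```

```text
t 5.77 p [0.6035 0.2968 0.1062] yaw 19.1 tilt [ 0.001  0.001 -1.   ] F [0.  0.1 0.3] w 0.0425 gf 0.0
t 6.18 p [0.6041 0.297  0.1929] yaw 19.1 tilt [ 0.013  0.004 -1.   ] F [ 1.1 -0.3  1.3] w 0.0753 gf 0.0
[0.66643452 0.08811219 0.066     ] [0.53548084 0.47168802 0.11      ] 0.4053138067027997
-71.14997500553517
pivot [0.56455913 0.38651494] [0.56304505 0.3909498 ] perp dist of tube pt 0.004687960148397306
```

View pics/t3.png

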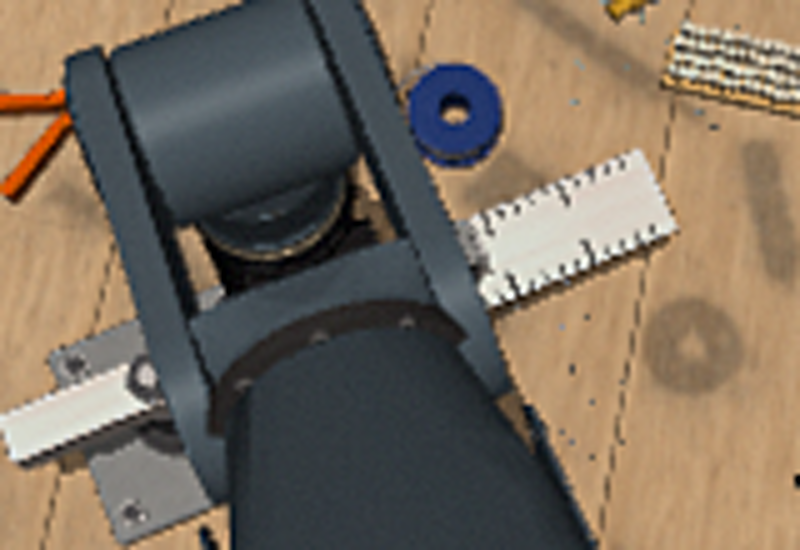

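```bash
python3 -c "
from h import *
go(.620,.235,.19,18.5);go(.620,.235,.116,18.5)"
```

```text
shift [-63.7  -2.1  -2. ] turn [ 0.3 -0.   0.6]
shift [-63.7  -2.5  72. ] turn [ 0.3 -0.   0.6]
```

```bash
python3 -m crank '[-35,-2,-2,0,0,0.6,0,-63.7,-2.2,-2,0,0,0.6,0,-63.7,-2.2,0,0,0,0.6,0,-63.7,-2.2,25,0,0,0.6,0,-63.7,-2.2,50,0,0,0.6,0]' 25 >/dev/null
python3 -c "
from h import *
st();go(.620,.235,.116,18.5)"
```

```text
t 6.7 p [0.6197 0.234  0.1358] yaw 18.4 tilt [ 0.002  0.001 -1.   ] F [-1.1  0.3 -0.7] w 0.0868 gf 0.0
shift [ 0.8  0.6 19.8] turn [ 0.1 -0.  -0.1]
```

```bash
python3 -m crank '[0,0,10,0,0,0,0,0,0,21,0,0,0,0,0,0,21,0,0,0,0,0,0,21,0,0,0,0,0,0,21,0,0,0,0]' 25 >/dev/null
python3 -c "
from h import *
st();shot('scene','s3.png',(240,100,440,250),4)"
```

```text
t 7.12 p [0.6197 0.2347 0.1161] yaw 18.5 tilt [ 0.002  0.    -1.   ] F [-0.3 -0.2  0.3] w 0.0871 gf 0.0
```

View pics/s3.png

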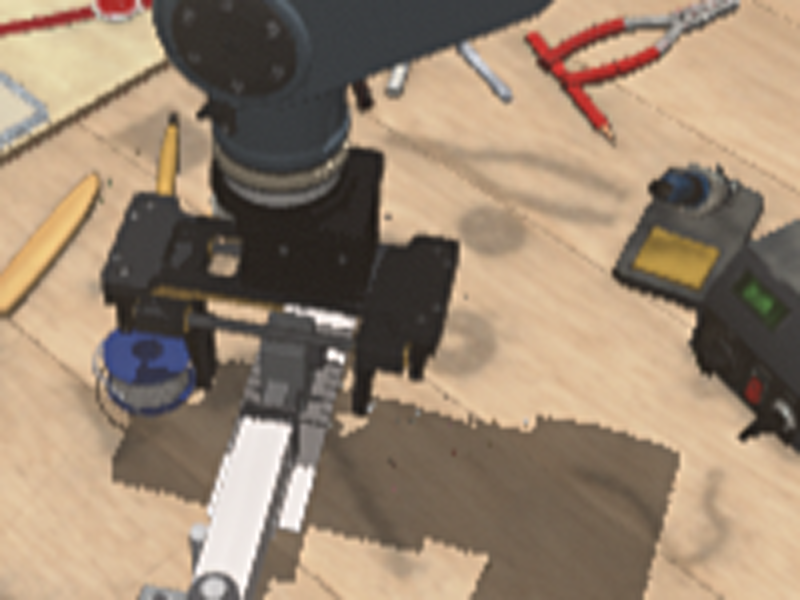

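The head at (288,360) stands between the fingers at (203,360) and (365,385). Closing with 25 N, which is well above the spring's 9 N.

```bash
python3 -m crank '[0,0,0,0,0,0,120,0,0,0,0,0,0,120,0,0,0,0,0,0,150,0,0,0,0,0,0,255,0,0,0,0,0,0,255]' 25 >/dev/null
python3 -c "
from h import *
st()"
python3 -m crank '[0,0,0,0,0,0,255,0,0,0,0,0,0,255,0,0,0,0,0,0,255,0,0,0,0,0,0,255,0,0,0,0,0,0,255]' 25 >/dev/null
python3 -c "
from h import *
st()"
```

```text
t 7.58 p [0.6191 0.2342 0.1156] yaw 18.5 tilt [ 0.  0. -1.] F [-0.1 -0.6 -0.3] w 0.0619 gf 0.0
t 8.0 p [0.6189 0.2341 0.1149] yaw 18.5 tilt [-0.  0. -1.] F [ 0.3 -0.4 -1.7] w 0.0307 gf 25.0
```

The closing width of 30.7 mm is less than the expected 32 mm. In the first top crop the head centre (x≈521) stood past the zero mark (x≈495), so the arm already has some extension and my grip is probably short of the button. I'll open again and measure the initial extension from the saved picture.

```bash
python3 -m crank '[0,0,0,0,0,0,100,0,0,0,0,0,0,60,0,0,0,0,0,0,60,0,0,0,0,0,0,60,0,0,0,0,0,0,60]' 25 >/dev/null
python3 - <<'E'
from h import *
st()
im=cv2.cvtColor(cv2.imread("pics/top0.png"),cv2.COLOR_BGR2GRAY)
for r in(209,210,212,214,216,218,222,224,226,227): print(r,im[r,288:364].tolist())
a=cv2.imread("pics/top0.png")[195:240,285:345];b=cv2.imread("pics/scene0.png")[175:225,315:375]
f=lambda q,h:cv2.resize(q,(600,h),interpolation=cv2.INTER_CUBIC)
cv2.imwrite("pics/x.png",np.vstack([f(a,300),f(b,300)][:1]+[cv2.resize(b,(360,300),interpolation=cv2.INTER_CUBIC) if 0 else cv2.copyMakeBorder(cv2.resize(b,(360,300),interpolation=cv2.INTER_CUBIC),0,0,0,240,cv2.BORDER_CONSTANT)]))
E
```

```text
t 8.42 p [0.62   0.2345 0.1156] yaw 18.5 tilt [ 0.002  0.001 -1.   ] F [-0.3  0.1  0.3] w 0.0565 gf 0.0
209 [151, 153, 153, 150, 131, 158, 153, 154, 153, 153, 152, 162, 157, 144, 156, 154, 153, 155, 152, 152, 109, 93, 147, 138, 105, 142, 132, 112, 131, 118, 131, 102, 163, 151, 95, 162, 151, 97, 152, 161, 151, 102, 163, 153, 120, 162, 156, 122, 148, 158, 150, 99, 150, 154, 117, 149, 163, 151, 75, 161, 131, 71, 149, 139, 108, 135, 145, 136, 80, 158, 153, 154, 151, 101, 97, 102]
210 [149, 149, 148, 149, 152, 149, 91, 64, 71, 75, 134, 211, 204, 201, 198, 196, 197, 197, 198, 194, 115, 108, 106, 113, 123, 127, 125, 125, 126, 125, 121, 112, 205, 188, 75, 209, 194, 101, 161, 206, 190, 105, 209, 189, 104, 209, 194, 143, 155, 205, 187, 111, 209, 194, 94, 163, 206, 187, 79, 211, 190, 73, 212, 197, 146, 158, 206, 189, 72, 209, 200, 206, 197, 86, 98, 100]
212 [190, 192, 192, 193, 199, 194, 97, 58, 63, 58, 72, 135, 100, 198, 194, 193, 189, 193, 195, 188, 86, 120, 115, 117, 119, 116, 114, 115, 115, 116, 113, 93, 92, 203, 203, 203, 190, 100, 161, 203, 197, 198, 197, 198, 197, 196, 197, 196, 197, 194
[... 2049 characters left out ...]
, 199, 200, 200, 201, 201, 200, 201, 201, 205, 197, 91, 100, 214, 193, 87, 219, 203, 122, 213, 209, 187, 76, 215, 193, 93, 214, 199, 107, 166, 210, 196, 148, 210, 193, 110, 209, 204, 192, 113, 208, 194, 153, 207, 201, 144, 83, 218, 192, 85, 213, 198, 155, 206, 206, 191, 76, 216, 190, 75, 210, 203, 200, 200, 177, 127, 144]
227 [192, 192, 192, 192, 192, 191, 191, 191, 190, 192, 192, 191, 194, 195, 194, 197, 195, 196, 198, 187, 94, 116, 204, 183, 87, 204, 188, 114, 198, 196, 182, 76, 201, 185, 105, 202, 187, 103, 156, 200, 181, 85, 202, 183, 91, 200, 197, 182, 112, 200, 187, 149, 198, 190, 132, 83, 205, 186, 114, 201, 187, 151, 194, 195, 178, 77, 202, 182, 94, 198, 193, 191, 194, 173, 137, 147]
```

View pics/x.png

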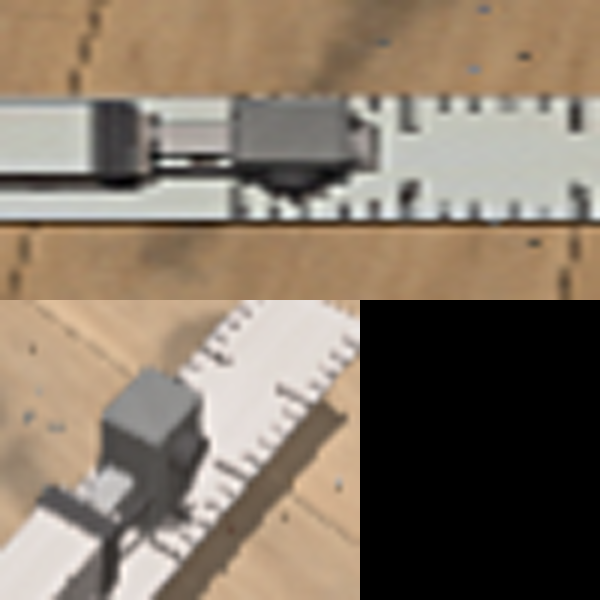

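The enlarged crop shows the near pointer tip at about (295,200), with zero at x=240, 10 mm at 275 and 50 mm at 409. The arm therefore starts near 16 mm extension, and the head centre is about 16 mm further out than where I gripped. I'll move out by that and grip again.

```bash
python3 -m crank '[-8,0,0,0,0,0,60,-16,0,0,0,0,0,60,-16,0,0,0,0,0,60,-16,0,0,0,0,0,60,-16,0,0,0,0,0,100]' 25 >/dev/null
python3 -c "
from h import *
st()"
python3 -m crank '[0,0,0,0,0,0,255,0,0,0,0,0,0,255,0,0,0,0,0,0,255,0,0,0,0,0,0,255,0,0,0,0,0,0,255]' 25 >/dev/null
python3 -c "
from h import *
st()
c=robot.camera('scene');np.savez('pics/sc_a',**{k:np.array(v) for k,v in c.items()})"
```

```text
t 8.83 p [0.6242 0.2187 0.1152] yaw 18.4 tilt [-0.  0. -1.] F [ 0.1 -0.1 -0.3] w 0.0642 gf 0.0
t 9.25 p [0.6222 0.2186 0.115 ] yaw 18.5 tilt [-0.004 -0.001 -1.   ] F [ 1.3  1.7 -1.7] w 0.035 gf 8.6
```

```bash
python3 -m crank '[0,0,0,0,0,0,255,0,0,0,0,0,0,255,0,0,0,0,0,0,255,0,0,0,0,0,0,255,0,0,0,0,0,0,255]' 25 >/dev/null
python3 -c "
from h import *
st()"
```

```text
t 9.72 p [0.6238 0.2191 0.1151] yaw 18.5 tilt [-0.001  0.    -1.   ] F [-1.8  0.2  0.6] w 0.0315 gf 25.0
```

```bash
python3 -m crank '[0,0.5,0,0,0,0,255,-1,1,0,0,0,0,255,-2,1,0,0,0,0,255,-3,1,0,0,0,0,255,-4,1,0,0,0,0,255]' 25 >/dev/null
python3 -c "
from h import *
st()"
python3 -m crank '[-4,0,0,0,0,0,255,-9,0,0,0,0,0,255,-15,0,0,0,0,0,255,-20,0,0,0,0,0,255,-22,0,0,0,0,0,255]' 25 >/dev/null
python3 -c "
from h import *
st()"
```

```text
t 10.13 p [0.6254 0.2154 0.1151] yaw 18.5 tilt [-0.002 -0.    -1.   ] F [-5.5 -0.1  1.6] w 0.0308 gf 25.0
t 10.55 p [0.6326 0.1937 0.1151] yaw 18.5 tilt [-0.002 -0.001 -1.   ] F [-5.   0.2  1. ] w 0.031 gf 25.0
```

```bash
python3 -m crank '[-4,0,0,0,0,0,255,-10,0,0,0,0,0,255,-17,0,0,0,0,0,255,-24,0,0,0,0,0,255,-30,0,0,0,0,0,255]' 25 >/dev/null
python3 -m crank '[-7,0,0,0,0,0,255,-14,0,0,0,0,0,255,-20,0,0,0,0,0,255,-24,0,0,0,0,0,255,-24,0,0,0,0,0,255]' 25 >/dev/null
python3 -c "
from h import *
st();o=robot.get_obs();d=(o['position']-[.6238,.2191,0])[:2];u=np.array([.317,-.948]);print('travel',d@u, 'lat',d@[.948,.317])
c=shot('top','t4.png',(280,150,400,240),5);c=shot('scene','s4.png');np.savez('pics/sc_b',**{k:np.array(v) for k,v in c.items()})
im=cv2.imread('pics/s4.png')
p=proj(c,[.651,.137,.066]);print(p)
x,y=(p-[50,30]).astype(int);a=cv2.resize(im[y:y+60,x:x+100],None,fx=6,fy=6,interpolation=cv2.INTER_CUBIC)
b=cv2.resize(cv2.imread('pics/t4.png'),(600,240) if 0 else (320,240))
cv2.imwrite('pics/f.png',np.vstack([a,cv2.copyMakeBorder(b[:, :],0,0,0,280,cv2.BORDER_CONSTANT)]));print(x,y)"
```

```text
t 11.38 p [0.65   0.1418 0.1151] yaw 18.5 tilt [-0.002 -0.002 -1.   ] F [-4.4 -3.7  0.9] w 0.0311 gf 25.0
travel 0.08163157469688595 lat 0.00034298016439334464
[320.18955238 174.27253036]
270 144
```

View pics/f.png

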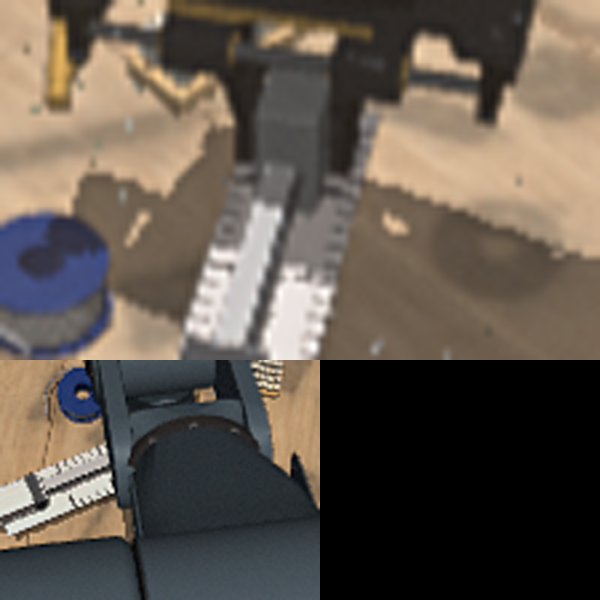

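The picture shows the head at f(295,130) between the fingers. The fingers hide both pointers, so I can't see the mark directly. I'll cross-check numerically with profiles along the rule in the scene images: the head's rear-bottom edge, 17 mm behind the pointers, against the marks.

```bash
cat > prof.py <<'E'
from h import *
from scipy.ndimage import map_coordinates
def prof(im,c,piv,ang,lat,s,z):
    a=np.radians(ang);u=np.array([np.cos(a),np.sin(a)]);n=np.array([-u[1],u[0]])
    P=[proj(c,[*(np.array(piv)+u*t+n*lat),z]) for t in s];P=np.array(P)
    return map_coordinates(im.astype(float),[P[:,1],P[:,0]],order=1)
E
python3 - <<'E'
from prof import *
c=dict(np.load('pics/sc_b.npz'));K=c
i0=cv2.imread('pics/scene0.png',0);i1=cv2.cvtColor(c['pixels'],cv2.COLOR_RGB2GRAY)
for nm,im,ang,piv,rng in(("init",i0,-94.4,(.5675,.3935),np.arange(.14,.30,.002)),("now",i1,-71.5,(.5665,.3925),np.arange(.17,.28,.002))):
    print(nm,rng[0])
    for lat in(-.027,-.025,-.023): print(" mark",lat,prof(im,K,piv,ang,lat,rng,.066).astype(int).tolist())
    for lat in(-.012,-.009,-.006): print(" head",lat,prof(im,K,piv,ang,lat,rng,.070).astype(int).tolist())
E
```

```text
init 0.14
 mark -0.027 [179, 172, 167, 168, 164, 169, 167, 180, 173, 179, 174, 162, 137, 144, 163, 167, 170, 147, 150, 163, 183, 164, 139, 134, 158, 175, 161, 150, 151, 183, 177, 177, 156, 162, 183, 180, 161, 140, 130, 142, 165, 181, 146, 142, 165, 186, 185, 174, 160, 156, 175, 174, 159, 159, 168, 181, 169, 154, 150, 161, 179, 166, 128, 122, 162, 195, 181, 172, 170, 180, 192, 187, 155, 147, 174, 194, 178, 150, 161, 189]
 mark -0.025 [217, 222, 217, 216, 218, 215, 222, 219, 227, 218, 226, 203, 163, 140, 182, 219, 208, 178, 176, 206, 215, 222, 176, 147, 178, 212, 222, 196, 177, 195, 219, 215, 177, 167, 203, 227, 212, 171, 143, 173, 215, 205, 172, 164, 193, 216, 226, 204, 179, 195, 213, 208, 197, 191, 212, 214, 220, 192, 173, 193, 214, 201, 165, 159, 191, 212, 224, 196, 174, 189, 207, 204, 171, 159, 180, 202, 199, 180, 179, 201]
 mark -0.023 [225, 224, 225, 225, 225, 224, 224, 225, 225, 226, 226, 223, 178, 136, 166, 213, 224, 197, 171, 189, 220, 216, 179, 172, 196, 216, 227, 190, 159, 191, 219, 216, 197, 186, 202, 225, 220, 173, 151, 181, 213, 226, 199, 165, 179, 216, 223, 200, 189, 200
[... 2335 characters left out ...]
142, 125, 123, 125, 126, 126, 125, 125, 125, 125, 125, 125, 126, 126, 124, 123, 120, 116, 110, 106, 91, 77, 70, 76, 96, 99, 91, 73, 51, 44, 39]
 head -0.009 [234, 232, 230, 230, 229, 229, 229, 229, 230, 230, 230, 230, 230, 230, 230, 231, 231, 231, 232, 234, 213, 192, 202, 195, 179, 151, 125, 124, 123, 124, 125, 125, 125, 125, 125, 125, 125, 121, 118, 110, 100, 91, 83, 81, 78, 71, 65, 59, 59, 69, 73, 74, 68, 62, 61, 58]
 head -0.006 [166, 199, 225, 231, 233, 233, 232, 232, 232, 225, 217, 226, 233, 234, 234, 234, 235, 235, 234, 226, 209, 215, 230, 205, 173, 142, 124, 123, 123, 124, 124, 125, 125, 125, 125, 125, 125, 125, 119, 104, 90, 80, 76, 75, 75, 75, 74, 74, 74, 73, 72, 71, 68, 66, 63, 61]
```

Run:
```python
from prof import *
for f,rng in(('a',np.arange(.14,.20,.001)),('b',np.arange(.225,.27,.001))):
    c=dict(np.load(f'pics/sc_{f}.npz'));im=cv2.cvtColor(c['pixels'],cv2.COLOR_RGB2GRAY)
    print(f,rng[0])
    for lat in(-.026,-.024,-.022): print(" mark",lat,prof(im,c,(.5665,.3925),-71.5,lat,rng,.066).astype(int).tolist())
    for z in(.070,.08):
      for lat in(-.010,-.007,-.004,0.0): print(" head",z,lat,prof(im,c,(.5665,.3925),-71.5,lat,rng,z).astype(int).tolist())
```

```text
a 0.14
 mark -0.026 [191, 183, 174, 165, 145, 127, 112, 105, 102, 102, 104, 106, 107, 106, 104, 102, 101, 100, 99, 100, 102, 105, 107, 104, 102, 103, 106, 109, 110, 109, 108, 107, 104, 102, 100, 98, 100, 102, 102, 101, 100, 99, 97, 94, 94, 95, 102, 107, 110, 110, 108, 106, 101, 94, 88, 85, 93, 102, 111, 118]
 mark -0.024 [239, 242, 245, 239, 220, 200, 176, 153, 134, 120, 121, 123, 127, 128, 129, 130, 130, 129, 126, 124, 122, 122, 118, 108, 98, 91, 98, 104, 111, 116, 119, 122, 117, 109, 103, 101, 106, 112, 117, 120, 123, 125, 118, 109, 103, 102, 107, 113, 119, 120, 122, 125, 117, 107, 94, 85, 80, 79, 80, 87]
 mark -0.022 [240, 241, 242, 227, 208, 189, 170, 152, 133, 125, 125, 125, 126, 126, 127, 128, 128, 128, 128, 128, 127, 126, 117, 105, 92, 89, 96, 102, 109, 115, 121, 126, 119, 112, 104, 103, 106, 110, 114, 119, 124, 126, 119, 113, 106, 106, 108, 110, 110, 108, 106, 101, 90, 79, 68, 62, 57, 51, 49, 51]
 head 0.07 -0.01 [61, 58, 57, 58, 58, 57, 55, 56, 56, 56, 57, 56, 55, 57, 64, 71, 78, 84, 90, 93, 90, 85, 82, 85, 88, 90, 92, 95, 98, 96, 93, 90, 87, 84, 80, 76, 75, 75, 73, 72, 70, 
[... 3754 characters left out ...]
 63, 63, 64, 65, 65, 64, 64, 66, 67, 66, 64, 62, 61, 61, 60, 59]
 head 0.08 -0.007 [125, 125, 125, 125, 125, 125, 125, 125, 125, 125, 126, 126, 122, 114, 105, 97, 91, 85, 79, 76, 76, 75, 75, 76, 76, 76, 76, 76, 76, 76, 76, 76, 75, 75, 75, 75, 75, 75, 74, 73, 72, 71, 70, 68, 67, 66]
 head 0.08 -0.004 [117, 118, 118, 115, 113, 108, 105, 104, 104, 105, 108, 110, 107, 104, 101, 94, 86, 79, 72, 70, 69, 68, 69, 69, 71, 72, 73, 73, 73, 72, 71, 71, 71, 72, 73, 74, 75, 76, 77, 78, 78, 78, 78, 77, 77, 77]
 head 0.08 0.0 [80, 83, 85, 86, 91, 95, 96, 95, 91, 85, 84, 82, 79, 75, 72, 68, 65, 61, 60, 59, 58, 56, 56, 56, 55, 57, 58, 60, 60, 62, 62, 61, 61, 61, 64, 66, 69, 71, 74, 75, 76, 76, 77, 77, 77, 77]
```

Run:
```python
from prof import *
c=dict(np.load('pics/sc_a.npz'));rng=np.arange(.14,.20,.001)
im=cv2.imread('pics/scene0.png',0)
for lat in(-.007,-.004,0.0,.004): print(" init",lat,prof(im,c,(.5675,.3935),-94.4,lat,rng,.07).astype(int).tolist())
# top camera: marks and head, unobstructed initial picture
t=robot.camera('top');im=cv2.imread('pics/top0.png',0);rng=np.arange(.155,.225,.001)
for lat in(-.026,-.024,.024,.026): print(" tm",lat,prof(im,t,(.5643,.389),-94.7,lat,rng,.066).astype(int).tolist())
for lat in(-.019,-.022): print(" ptr",lat,prof(im,t,(.5643,.389),-94.7,lat,rng,.068).astype(int).tolist())
for lat in(-.008,0,.008): print(" th",lat,prof(im,t,(.5643,.389),-94.7,lat,rng,.128).astype(int).tolist())
```

```text
init -0.007 [56, 54, 53, 51, 48, 54, 60, 64, 66, 73, 85, 96, 118, 141, 145, 148, 159, 175, 183, 181, 182, 187, 188, 165, 142, 121, 100, 92, 84, 77, 74, 74, 75, 75, 77, 79, 78, 77, 76, 75, 75, 74, 74, 74, 74, 73, 72, 71, 70, 68, 67, 66, 65, 65, 65, 64, 63, 61, 62, 62]
 init -0.004 [98, 92, 83, 73, 63, 57, 55, 52, 50, 49, 52, 57, 63, 71, 93, 119, 148, 163, 169, 178, 191, 192, 187, 169, 152, 132, 114, 91, 80, 74, 69, 66, 67, 67, 67, 66, 68, 70, 72, 74, 74, 73, 73, 75, 76, 76, 76, 76, 76, 75, 73, 71, 70, 68, 68, 68, 68, 67, 65, 62]
 init 0.0 [117, 117, 112, 117, 119, 117, 112, 107, 97, 85, 71, 63, 61, 57, 55, 57, 63, 65, 64, 61, 66, 70, 75, 75, 74, 76, 80, 81, 79, 77, 77, 78, 81, 80, 80, 81, 83, 82, 80, 78, 77, 77, 77, 79, 80, 80, 81, 81, 80, 79, 78, 78, 78, 77, 77, 76, 74, 71, 68, 64]
 init 0.004 [213, 207, 207, 212, 211, 208, 209, 214, 214, 206, 200, 183, 159, 132, 111, 97, 88, 86, 86, 86, 87, 89, 95, 109, 128, 153, 145, 125, 109, 95, 87, 85, 83, 82, 82, 83, 82, 81, 80, 79, 79, 78, 77, 75, 75, 75, 76, 77, 78, 79, 80, 80, 80, 80, 80, 79, 79, 79, 78, 77]
 tm -0.026 [146, 147, 146, 145, 1
[... 2487 characters left out ...]
166, 167, 168, 166, 164, 162, 141, 120, 104, 111, 117, 121, 120, 120, 119, 118, 117, 117, 117, 117, 117, 116, 116, 117, 117, 117, 117, 117, 117, 117, 117, 118, 118, 119, 118, 117, 116, 112, 108, 108, 113, 117, 125, 135, 144, 129, 112, 100, 139, 179, 205, 201, 197, 191, 182, 173, 170, 170, 170, 179, 189, 197, 195, 194, 194, 194, 194, 194, 193]
 th 0.008 [192, 193, 194, 195, 192, 190, 185, 149, 113, 90, 101, 112, 117, 115, 114, 114, 115, 116, 117, 117, 118, 117, 116, 115, 114, 114, 113, 113, 113, 113, 113, 113, 114, 114, 115, 114, 112, 110, 103, 97, 95, 97, 99, 125, 161, 197, 197, 193, 190, 194, 199, 201, 196, 192, 173, 140, 108, 114, 136, 158, 174, 189, 202, 199, 197, 194, 191, 187, 188, 192]
```

Run:
```python
from prof import *
c=dict(np.load('pics/sc_b.npz'));im=cv2.cvtColor(c['pixels'],cv2.COLOR_RGB2GRAY);rng=np.arange(.240,.292,.002)
print('s',(rng*1000).astype(int).tolist())
for lat in(-.026,-.024,-.022,-.020,-.018,-.016,-.014): print("%.3f"%lat,prof(im,c,(.5665,.3925),-71.5,lat,rng,.067).astype(int).tolist())
for lat in(.014,.017,.020,.023,.026): print("%.3f"%lat,prof(im,c,(.5665,.3925),-71.5,lat,rng,.067).astype(int).tolist())
i0=cv2.imread('pics/scene0.png',0);r2=np.arange(.156,.208,.002);print('init s',(r2*1000).astype(int).tolist())
for lat in(-.026,-.024,-.022,-.020,-.018,-.016,-.014): print("%.3f"%lat,prof(i0,c,(.5675,.3935),-94.4,lat,r2,.067).astype(int).tolist())
```

```text
s [240, 242, 244, 246, 248, 250, 252, 254, 256, 258, 260, 262, 264, 266, 268, 270, 272, 274, 276, 278, 280, 282, 284, 286, 288, 290]
-0.026 [110, 107, 103, 101, 107, 109, 107, 104, 100, 99, 96, 95, 97, 107, 109, 105, 94, 83, 98, 126, 145, 158, 160, 161, 157, 151]
-0.024 [120, 123, 115, 111, 114, 112, 107, 103, 99, 107, 110, 99, 97, 108, 119, 126, 112, 93, 101, 113, 124, 131, 125, 125, 129, 126]
-0.022 [121, 119, 103, 103, 112, 114, 112, 105, 102, 112, 114, 104, 97, 96, 107, 120, 106, 93, 99, 107, 117, 119, 108, 105, 107, 106]
-0.020 [122, 119, 104, 104, 110, 117, 119, 106, 103, 112, 114, 110, 98, 88, 103, 113, 104, 92, 86, 85, 86, 82, 75, 77, 82, 85]
-0.018 [123, 121, 114, 114, 117, 122, 122, 114, 111, 113, 112, 110, 92, 81, 92, 103, 108, 95, 76, 64, 56, 51, 44, 44, 43, 49]
-0.016 [124, 124, 123, 122, 122, 124, 124, 123, 123, 122, 116, 107, 86, 75, 77, 91, 109, 99, 80, 58, 40, 35, 32, 34, 36, 36]
-0.014 [125, 124, 124, 125, 125, 125, 125, 125, 125, 125, 121, 108, 84, 73, 68, 89, 112, 99, 83, 60, 43, 38, 36, 36, 35, 34]
0.014 [206, 205, 205, 208, 210, 205, 185, 148, 121, 109, 106, 106
[... 956 characters left out ...]
2, 210, 185, 187]
-0.022 [222, 224, 225, 204, 158, 162, 192, 215, 220, 182, 171, 197, 205, 192, 183, 186, 208, 226, 200, 161, 171, 199, 217, 218, 196, 184]
-0.020 [221, 222, 222, 206, 167, 156, 198, 225, 225, 202, 181, 190, 173, 150, 151, 183, 210, 223, 209, 186, 188, 204, 222, 218, 201, 201]
-0.018 [221, 222, 222, 207, 158, 145, 187, 220, 227, 202, 174, 159, 150, 117, 97, 133, 180, 192, 204, 221, 212, 216, 223, 223, 217, 214]
-0.016 [221, 222, 223, 199, 158, 151, 182, 218, 214, 181, 153, 128, 111, 84, 75, 94, 122, 149, 190, 214, 224, 226, 225, 224, 223, 223]
-0.014 [223, 225, 225, 210, 164, 140, 177, 213, 190, 161, 134, 115, 100, 78, 66, 76, 105, 144, 196, 208, 229, 224, 228, 228, 227, 227]
```

The scene profile does show the pointers under the fingers. Near pointer is at about 266.5 on the z=67 mm plane, or about 264 at its real height of 70 mm. The marks read 245, 256 and 274, so the extension is about 99 mm. Travel plus the initial 16.3 mm gives 98–99 mm. I'll draw 1 mm more and check again.

```bash
python3 -m crank '[-0.5,0,0,0,0,0,255,-1.2,0,0,0,0,0,255,-1.2,0,0,0,0,0,255,-1.2,0,0,0,0,0,255,-1.2,0,0,0,0,0,255]' 25 >/dev/null
python3 - <<'E'
from prof import *
st();o=robot.get_obs();d=(o['position']-[.6238,.2191,0])[:2];print('travel',d@[.317,-.948],'lat',d@[.948,.317])
c=robot.camera('scene');im=cv2.cvtColor(np.array(c['pixels']),cv2.COLOR_RGB2GRAY);rng=np.arange(.24,.28,.001)
i0=cv2.imread('pics/scene0.png',0);r0=np.arange(.155,.205,.001)
def cen(p,s,lo,hi):
    m=(s>=lo)&(s<=hi);w=np.clip(np.percentile(p[m],75)-p[m],0,None)**2;return (w@s[m]/w.sum()*1e3).round(1)
for z in(.067,.070):
    print(z,'ptr now',[cen(prof(im,c,(.5665,.3925),-71.5,l,rng,z),rng,.256,.272) for l in(-.014,-.016,-.018,.02,.022)],
      'init',[cen(prof(i0,c,(.5675,.3935),-94.4,l,r0,z),r0,.176,.192) for l in(-.014,-.016,-.018)])
print('marks now',[[cen(prof(im,c,(.5665,.3925),-71.5,l,rng,.066),rng,m-.004,m+.004) for m in(.245,.255,.275)] for l in(-.026,-.024,-.022)])
print('marks init',[[cen(prof(i0,c,(.5675,.3935),-94.4,l,r0,.066),r0,m-.004,m+.004) for m in(.165,.175,.195)] for l in(-.026,-.024,-.022)])
# top initial pointer, by lateral
t=robot.camera('top');it=cv2.imread('pics/top0.png',0);rr=np.arange(.17,.195,.001)
for l in(-.016,-.0175,-.019,-.0205): print('top',l,prof(it,t,(.5643,.389),-94.7,l,rr,.07).astype(int).tolist())
E
```

```text
t 11.95 p [0.65   0.1416 0.1151] yaw 18.5 tilt [-0.002 -0.001 -1.   ] F [-4.8 -1.7  1.2] w 0.0314 gf 25.0
travel 0.08178415833789426 lat 0.00031308663190007596
0.067 ptr now [np.float64(266.8), np.float64(266.8), np.float64(266.1), np.float64(267.2), np.float64(267.5)] init [np.float64(183.9), np.float64(183.5), np.float64(183.4)]
0.07 ptr now [np.float64(264.3), np.float64(264.3), np.float64(264.6), np.float64(265.1), np.float64(265.3)] init [np.float64(182.0), np.float64(181.7), np.float64(181.3)]
marks now [[np.float64(245.5), np.float64(257.8), np.float64(274.7)], [np.float64(246.9), np.float64(256.4), np.float64(275.5)], [np.float64(246.1), np.float64(256.2), np.float64(275.5)]]
marks init [[np.float64(164.9), np.float64(174.9), np.float64(195.4)], [np.float64(166.1), np.float64(175.8), np.float64(196.1)], [np.float64(165.8), np.float64(176.2), np.float64(195.7)]]
top -0.016 [187, 174, 142, 108, 73, 74, 79, 83, 64, 45, 27, 41, 55, 69, 80, 91, 102, 111, 120, 134, 163, 191, 208, 203, 198]
top -0.0175 [204, 201, 172, 139, 105, 110, 119, 128, 100, 71, 43, 59, 74, 89, 108, 128, 144, 146, 148, 155, 173, 191, 200, 191, 183]
top -0.019 [203, 200, 182, 161, 140, 151, 165, 180, 145, 109, 74, 83, 93, 105, 135, 166, 191, 190, 189, 189, 192, 195, 192, 177, 162]
top -0.0205 [202, 198, 181, 162, 142, 161, 185, 209, 180, 148, 117, 115, 113, 115, 150, 186, 214, 212, 209, 206, 201, 195, 184, 161, 137]
```

```bash
python3 -m crank '[-0.5,0,0,0,0,0,255,-1,0,0,0,0,0,255,-1.5,0,0,0,0,0,255,-1.5,0,0,0,0,0,255,-1.5,0,0,0,0,0,255]' 25 >/dev/null
python3 - <<'E'
from prof import *
st();o=robot.get_obs();d=(o['position']-[.6238,.2191,0])[:2];print('travel',d@[.317,-.948],'lat',d@[.948,.317])
E
```

```text
t 12.47 p [0.6504 0.1405 0.115 ] yaw 18.5 tilt [-0.002 -0.001 -1.   ] F [-5.4 -0.   1.8] w 0.0312 gf 25.0
travel 0.08299189269966559 lat 0.0003177929968942998
```

```bash
python3 -m crank '[0,0,0,0,0,0,255,0,0,0,0,0,0,255,0,0,0,0,0,0,255,0,0,0,0,0,0,255,0,0,0,0,0,0,255]' 25 >/dev/null
python3 - <<'E'
from prof import *
st()
c=robot.camera('scene');im=cv2.cvtColor(np.array(c['pixels']),cv2.COLOR_RGB2GRAY);rng=np.arange(.24,.28,.001)
def cen(p,s,lo,hi):
    m=(s>=lo)&(s<=hi);w=np.clip(np.percentile(p[m],75)-p[m],0,None)**2;return float((w@s[m]/w.sum()*1e3).round(1))
print('ptr',[cen(prof(im,c,(.5665,.3925),-71.5,l,rng,.07),rng,.257,.273) for l in(-.014,-.016,-.018,.02,.022)])
print(robot.hand_in())
E
```

```text
t 12.88 p [0.6505 0.1404 0.1151] yaw 18.5 tilt [-0.002 -0.001 -1.   ] F [-5.  -0.2  1.7] w 0.0314 gf 25.0
ptr [264.5, 265.0, 265.9, 264.8, 265.8]
the job is handed in; nothing more can be done
None
```

I handed the job in at about 13 s with the boom on its stop pin, the head gripped at 25 N with the button pressed in, and the pointers at 100 mm to within about 1 mm. That reading is estimated from camera profiles and arm travel, because the fingers hid the pointers. My first grip on the head landed about 16 mm short, so I opened and gripped again; that first grip may have shifted the head by a millimetre or two.

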